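# Find the loose clamp bolt and hold its cover open

## Robot

A 7-joint arm with a two-finger parallel gripper is mounted at the origin on the work surface. World frame = base frame: x ahead of the robot, y to its left, z up, the work surface at z = 0. Lengths are in m, angles in rad, forces in N, time in s.
With the tool pointing down it reaches from about 0.4 to 0.9 m from the base axis. Payload 5.5 kg.
Tool frame: the origin (TCP) lies midway between the tips of the shut fingers; the grasp point (between the pads) lies 19 mm behind it; z points along the fingers, y is the line along which they close (so a half turn about z gives the same grasp; the last joint's range is limited). The gripper opens to 85 mm and grips with 20 to 120 N. Pads are 22 mm wide; open, the fingers measure 114 mm over their backs; the gripper's body (76 mm by 85 mm) begins 54 mm behind the grasp point. The pads swing forward as they close: fully open they stand 13 mm farther back than shut.
Start: joints at [-0.959, 0.501, -0.427, 1.55, 0.221, 1.138, -0.21], TCP at [0.222, 0.611, 0.192] pointing down, gripper open.
Joint ranges: [-2.88, 2.88], [-0.31, 2.03], [-1.54, 1.56], [0.2, 2.42], [-1.41, 4.55], [0.19, 2.02], [-2.57, 2.57]. Speed limits (rad/s): [2.57, 2.57, 3.14, 3.14, 3.14, 3.14, 3.14].

## Interface

Orientations are given as a rotation vector (axis times angle).
In Python, from bench import observe, cams, workorder gives the robot as it stands. The module is installed in compiled form; this text tells all that it offers.
- The arm moves only by the tool move_arm, never from a script. Its argument "moves" is a list that holds one entry, the list of rows, each a list of 7 numbers: the shift along the tool's x, y, z in cm, then the turn, a rotation vector about the tool's x, y, z in degrees, then the gripper's target within -1 to 1 (fully open at 1, half-way at 0, shut at -1). A call has 1 to 5 rows; each row is the pose to reach, as a shift and turn from the pose commanded when the call began, along the tool's axes at that moment; what a row does not reach only later rows make up. A row lasts 1/10 s, in which the tool goes at most 50 mm and 8.59 degrees, less where a joint would pass 70% of its speed; a pose out of reach is approached as far as the arm can. A call with a gripper value outside its range is refused whole. The fingers move at their own pace and stop on an object; the grip force is fixed at half the most. Time passes only in rows, so rows that repeat a pose let the fingers close. It gives the time, the measured TCP pose, the force, the opening and the grip force at its end, in the units of the state.
- observe(): the state, without advancing time (a new reading comes with each control period).
- cams.camera(name): name is "scene" or "top" or "wrist"; returns the picture (384x512x3 uint8, red, green, blue); there is no depth.
- cams.camera_info(name): a dict with "mtx" (3x3 intrinsics, pixels), "xyz" and "orientation" of the camera in the world; the wrist camera has in their place "tool_from_camera" (4x4, takes a point from camera to tool coordinates, whose origin is the TCP and whose axes are the flange's). Camera axes: x right, y down, z forward; pixel columns grow to the right and rows downward; lengths in m; the calibration is good to about 2 mm. The wrist camera is an equidistant fisheye: a pixel r from the principal point sees the ray r / f radians off the axis. A picture is of the moment at which its call begins: read the wrist's pose just before it. camera_info takes no time and is no camera call.
- workorder.hand_in(): hands the job in; it is judged then, once.
The state is a dict: "clock": time; "joint_pos": joint angles; "qd": joint speeds; "tau": joint torques, N m; "eef_pos": TCP position; "tool_rot": TCP orientation; "force": force on the tool from outside, world axes, zero at the start; "wrist_torque": the same for the moment, N m; "opening": finger opening in m; "gripper_force": force on a finger pad.
Only numpy, scipy, OpenCV 4.12 (cv2) and the standard library are available. Lean on these libraries where they do the work, as an engineer would, in place of code of your own. Each camera call takes 0.05 s, during which the arm holds its last target. There are 200 camera calls.

## Task

One of the three clamp bolts on the board carrier has lost its nut: tap down on each of the three bolt heads to find the one that sinks well in, and only when all three have been tapped take the bail of that bolt's hinged cover and lift it. Finish while still gripping the bail and holding that cover open at about 45 degrees, so that a technician can get at the bolt; do not let go. Leave the other two covers shut, and do not disturb the reel, the bottle and the screwdriver.

Things in the scene. Friction and masses are not known exactly. Their poses are not given: they have to be found in the camera images.
- carrier: Fixed board carrier: aluminium clamp rail, 110 (x) x 300 (y) x 45 mm high, a lower black shelf with a circuit board behind it (to x = +135 mm). Origin: centre of the rail's underside, on the bench. z up, +x away from the robot (yaw within 0.3 rad), +y to the robot's left. Stations left, middle, right at y = +95, 0, -95 mm, each a bolt with a hinged cover.
- bolt_left_top (a point): Centre of the flat top of the left bolt's round steel head (22 mm diameter). Untouched it is 67 mm above the bench, 16 mm above its cover, whose window the head sticks up through. It moves down with the bolt and not with the cover.
- bolt_left (a joint): How far the left bolt has been pushed down, m; 0 at the start. Every bolt slides down under a push of more than about 2 N from above and stays where pushed. A sound bolt stops hard after about 2 mm; the loose one sinks 10 mm to its stop. Exactly one of the three is loose, it may be any, and it looks like the others until tapped.
- cover_left (a joint): Opening angle of the left cover, rad: 0 shut and flat, 0.79 = 45 degrees, 1.2 fully up. Steel cover 60 mm wide, 5 mm thick, with a window for the bolt head, hinged along the carrier's y on the far side of the bolt; its front edge rises. Spring and weight shut it when let go; about 2 to 5 N at the bail's bar lifts and holds it.
- hinge_left (a point): Point on the left cover's hinge line, at the middle of the cover; 48 mm above the bench, 40 mm behind (+x) the bolt's axis. It does not move.
- bail_left_bar (a point): Middle of the grip bar of the left cover's bail: round steel bar, 10 mm diameter, along the carrier's y, 46 mm free between two 8 mm arms that run back to the cover's front edge. Shut, it is 85 mm above the bench, 88 mm in front (-x) of the bolt's axis and 28 mm in front of the rail, nothing under it. It swings with the cover, radius 133 mm about the hinge.
- bolt_middle_top (a point): Centre of the flat top of the middle bolt's round steel head (22 mm diameter). Untouched it is 67 mm above the bench, 16 mm above its cover, whose window the head sticks up through. It moves down with the bolt and not with the cover.
- bolt_middle (a joint): How far the middle bolt has been pushed down, m; 0 at the start. Every bolt slides down under a push of more than about 2 N from above and stays where pushed. A sound bolt stops hard after about 2 mm; the loose one sinks 10 mm to its stop. Exactly one of the three is loose, it may be any, and it looks like the others until tapped.
- cover_middle (a joint): Opening angle of the middle cover, rad: 0 shut and flat, 0.79 = 45 degrees, 1.2 fully up. Steel cover 60 mm wide, 5 mm thick, with a window for the bolt head, hinged along the carrier's y on the far side of the bolt; its front edge rises. Spring and weight shut it when let go; about 2 to 5 N at the bail's bar lifts and holds it.
- hinge_middle (a point): Point on the middle cover's hinge line, at the middle of the cover; 48 mm above the bench, 40 mm behind (+x) the bolt's axis. It does not move.
- bail_middle_bar (a point): Middle of the grip bar of the middle cover's bail: round steel bar, 10 mm diameter, along the carrier's y, 46 mm free between two 8 mm arms that run back to the cover's front edge. Shut, it is 85 mm above the bench, 88 mm in front (-x) of the bolt's axis and 28 mm in front of the rail, nothing under it. It swings with the cover, radius 133 mm about the hinge.
- bolt_right_top (a point): Centre of the flat top of the right bolt's round steel head (22 mm diameter). Untouched it is 67 mm above the bench, 16 mm above its cover, whose window the head sticks up through. It moves down with the bolt and not with the cover.
- bolt_right (a joint): How far the right bolt has been pushed down, m; 0 at the start. Every bolt slides down under a push of more than about 2 N from above and stays where pushed. A sound bolt stops hard after about 2 mm; the loose one sinks 10 mm to its stop. Exactly one of the three is loose, it may be any, and it looks like the others until tapped.
- cover_right (a joint): Opening angle of the right cover, rad: 0 shut and flat, 0.79 = 45 degrees, 1.2 fully up. Steel cover 60 mm wide, 5 mm thick, with a window for the bolt head, hinged along the carrier's y on the far side of the bolt; its front edge rises. Spring and weight shut it when let go; about 2 to 5 N at the bail's bar lifts and holds it.
- hinge_right (a point): Point on the right cover's hinge line, at the middle of the cover; 48 mm above the bench, 40 mm behind (+x) the bolt's axis. It does not move.
- bail_right_bar (a point): Middle of the grip bar of the right cover's bail: round steel bar, 10 mm diameter, along the carrier's y, 46 mm free between two 8 mm arms that run back to the cover's front edge. Shut, it is 85 mm above the bench, 88 mm in front (-x) of the bolt's axis and 28 mm in front of the rail, nothing under it. It swings with the cover, radius 133 mm about the hinge.
- reel: Bystander: metal solder reel, 54 mm diameter, 46 mm high, standing loose on the bench to the left of the carrier. Origin: centre of its underside.
- bottle: Bystander: small blue bottle with white cap, 44 mm diameter, 110 mm high, standing loose to the right of the carrier. Origin: centre of its underside.
- driver: Bystander: screwdriver with black handle, 170 mm long, lying loose on the bench to the left of the carrier, beyond the reel. Origin: on its underside.

How it is judged:
By the outcome, as a careful person would: the job done as asked, in the order asked, and still so for the second after the job is handed in, while the arm keeps its last pose, push and grip.
It also fails if it takes over 48 s, if anything falls off the work surface, if the arm or the gripper's body presses on something with over 40 N, if the wrist force passes 120 N, or if a joint passes its speed limit or range.

## Working session

There is one attempt and no reset: what is moved stays moved. The work goes in short steps, Python scripts to look and compute and a tool call to move; the robot and the scene stay as the last step left them, time stands still between calls to the robot, and variables do not carry over. Pictures are saved under pics/ and viewed, at most 10 in all, crops included, and the job is handed in when it is done.

Besides the shell and the picture viewer there is one more tool, called after "Emit:" as a command line: name --argument value ..., lists and objects as JSON in quotes. move_arm: Moves the arm, as the interface text tells. Its arguments: {"type":"object","properties":{"moves":{"type":"array"}},"required":["moves"]}

```bash
mkdir -p pics; python3 - <<'E'
from bench import observe,cams
import cv2,numpy as np
s=observe();print({k:np.round(v,3).tolist() for k,v in s.items()})
for n in("scene","top"):
    i=cams.camera_info(n);print(n,i)
    cv2.imwrite(f"pics/{n}0.png",cams.camera(n)[:,:,::-1])
print(cams.camera_info("wrist"))
E
```

```text
{'clock': 0.0, 'joint_pos': [-0.959, 0.502, -0.427, 1.551, 0.221, 1.138, -0.21], 'qd': [-0.0, -0.0, 0.001, 0.001, -0.001, 0.001, -0.001], 'tau': [0.0, -56.952, -5.816, -28.093, 0.011, 0.012, 0.0], 'eef_pos': [0.222, 0.61, 0.191], 'tool_rot': [-0.545, -3.094, 0.003], 'force': [-0.249, -0.543, -0.18], 'wrist_torque': [-0.036, 0.007, -0.044], 'gripper_force': 0.0, 'opening': 0.085}
scene {'mtx': array([[404.9019167,   0.       , 256.8107332],
       [  0.       , 404.9019167, 192.384922 ],
       [  0.       ,   0.       ,   1.       ]]), 'xyz': array([1.08878086, 0.63757874, 0.78224352]), 'orientation': array([-0.90793239, -2.43904489,  1.16399556])}
top {'mtx': array([[375.84318194,   0.        , 252.0756366 ],
       [  0.        , 375.84318194, 189.47547688],
       [  0.        ,   0.        ,   1.        ]]), 'xyz': array([ 0.34189766, -0.03459551,  1.00040738]), 'orientation': array([-2.08402415,  2.1446247 , -0.21020592])}
{'mtx': array([[297.31863964,   0.        , 257.64758681],
       [  0.        , 297.31863964, 190.93295384],
       [  0.        ,   0.        ,   1.        ]]), 'tool_from_camera': array([[-2.85900834e-04, -9.46122047e-01, -3.23810115e-01,
         8.41724286e-02],
       [ 9.99999859e-01, -1.25561774e-04, -5.16055625e-04,
         4.70276630e-04],
       [ 4.47593431e-04, -3.23810217e-01,  9.46121949e-01,
        -1.80821900e-01],
       [ 0.00000000e+00,  0.00000000e+00,  0.00000000e+00,
         1.00000000e+00]])}
```

View pics/top0.png

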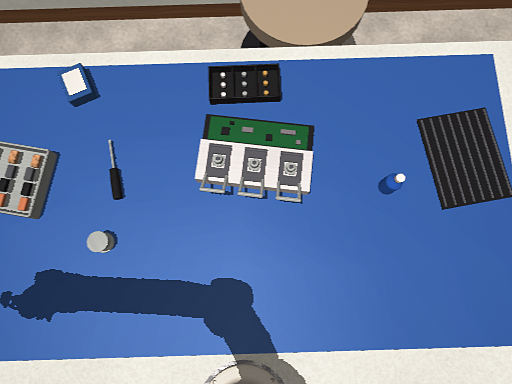

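View pics/scene0.png

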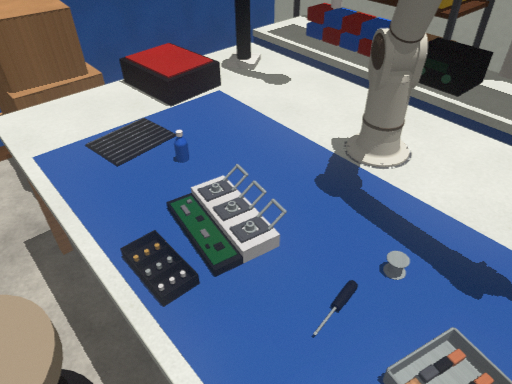

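Top view: bolt heads at about (218,160), (254,165) and (291,169), with the bails in front near row 190-200. The reel is at (100,241), the bottle at (395,182) and the driver at (115,175). Next I'll zoom in for accurate pixels.

```bash
cat > h.py <<'E'
from bench import observe,cams
import cv2,numpy as np
from scipy.spatial.transform import Rotation as R
def ray(n,u,v):
    i=cams.camera_info(n);d=np.linalg.solve(i["mtx"],[u,v,1.])
    return i["xyz"],R.from_rotvec(i["orientation"]).apply(d)
def at(n,u,v,z):
    o,d=ray(n,u,v);return o+d*(z-o[2])/d[2]
def proj(n,p):
    i=cams.camera_info(n);q=R.from_rotvec(i["orientation"]).inv().apply(np.array(p)-i["xyz"]);q=i["mtx"]@(q.T if q.ndim>1 else q);return (q[:2]/q[2]).T
E
python3 - <<'E'
from h import *
for p in[(218,160),(254,165),(291,169)]:print(at("top",*p,.067))
a=cv2.imread("pics/top0.png")[130:210,185:325]
b=cv2.imread("pics/scene0.png")[155:275,160:300]
a=cv2.resize(a,None,fx=5,fy=5,interpolation=cv2.INTER_CUBIC);cv2.imwrite("pics/c1.png",a)
b=cv2.resize(b,None,fx=5,fy=5,interpolation=cv2.INTER_CUBIC);cv2.imwrite("pics/c2.png",b)
E
```

```text
[0.61199175 0.05082235 0.067     ]
[ 0.59592581 -0.04151639  0.067     ]
[ 0.58252883 -0.13593535  0.067     ]
```

View pics/c1.png

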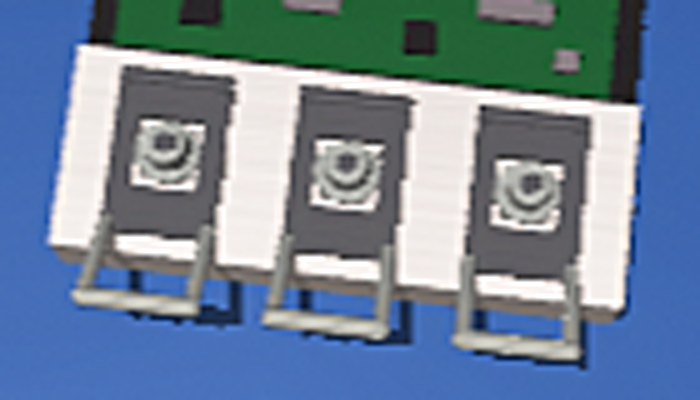

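View pics/c2.png

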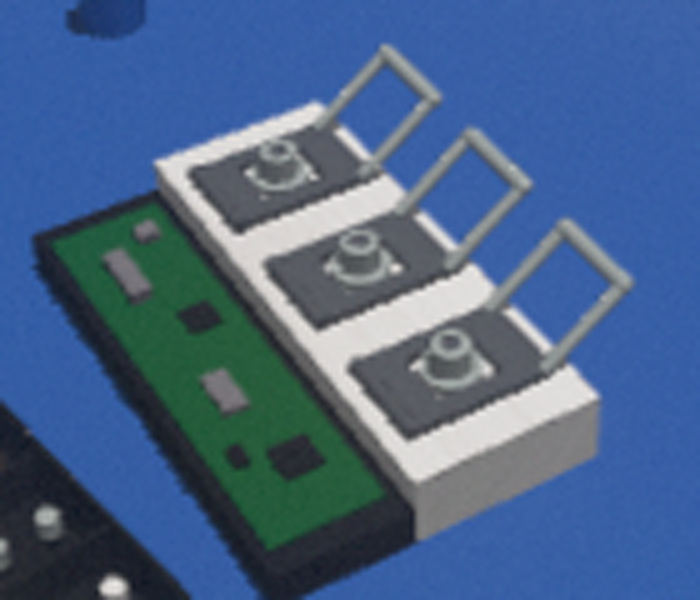

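Crops: in the top crop the heads are at (167,142), (347,162), (532,183) and the bar middles at (137,302), (327,325), (518,347). In the scene crop the heads, left to right, are at (453,344), (360,242), (277,152) and the bars at (597,253), (500,158), (412,72). I'll fit the carrier pose to all of these.

```bash
cat > fit.py <<'E'
from h import *
from scipy.optimize import least_squares
L=np.array([[0,95,67],[0,0,67],[0,-95,67],[-88,95,85],[-88,0,85],[-88,-95,85]])/1000.
T=np.array([[167,142],[347,162],[532,183],[137,302],[327,325],[518,347]])/5+[184.6,129.6]
S=np.array([[453,344],[360,242],[277,152],[597,253],[500,158],[412,72]])/5+[159.6,154.6]
def W(p,L=L):return R.from_euler("z",p[2]).apply(L)+[p[0],p[1],0]
def f(p,q=("top","scene")):
    return np.concatenate([proj(n,W(p))-{"top":T,"scene":S}[n] for n in q]).ravel()
for q in(("top",),("scene",),("top","scene")):
    r=least_squares(lambda p:f(p,q),[.6,-.04,0]);print(q,r.x,np.abs(r.fun).max())
print(np.round(r.fun.reshape(-1,2),1).tolist());print(W(r.x))
s=observe();m=R.from_rotvec(s["tool_rot"]).as_matrix();print(m.round(3))
for n,z,p in(("reel",.046,(98,240)),("bottle",.11,(400,177))):print(n,at("top",*p,z))
E
python3 fit.py
```

```text
('top',) [ 0.60319078 -0.0422989  -0.14759127] 0.34785321437419725
('scene',) [ 0.60268387 -0.04417898 -0.14126379] 0.6920160525099277
('top', 'scene') [ 0.60319925 -0.04286002 -0.14508802] 0.9763113621044397
[[-0.1, 0.2], [0.4, 0.3], [0.2, 0.2], [0.4, -0.0], [0.3, -0.3], [0.3, -0.3], [0.2, 0.0], [0.5, 0.1], [0.7, -0.1], [-0.1, 0.6], [-0.2, 0.7], [-0.1, 1.0]]
[[ 0.61693431  0.05114183  0.067     ]
 [ 0.60319925 -0.04286002  0.067     ]
 [ 0.5894642  -0.13686188  0.067     ]
 [ 0.52985891  0.06386483  0.085     ]
 [ 0.51612385 -0.03013702  0.085     ]
 [ 0.5023888  -0.12413888  0.085     ]]
[[-0.94   0.342 -0.001]
 [ 0.342  0.94  -0.002]
 [ 0.    -0.002 -1.   ]]
reel [0.41730183 0.35825267 0.046     ]
bottle [ 0.54359728 -0.39475177  0.11      ]
```

Both cameras agree to about 2 mm and the fit is good. Now I'll move toward the left bolt, closing the fingers and turning on the way.

Emit:
move_arm --moves '[[[-3.7,-2.6,0,0,0,8,-1],[-7.4,-5.2,0,0,0,16,-1],[-11.1,-7.8,0,0,0,24,-1],[-14.8,-10.3,0,0,0,32,-1],[-18.5,-12.8,0,0,0,40,-1]]]'

```text
clock: 0.6
eef_pos: [0.3529, 0.4255, 0.1915]
tool_rot: [-1.578, -2.716, 0.001]
force: [0.9, 0.8, 0.5]
opening: 0.0123
gripper_force: 0.0
```

```bash
cat > go.py <<'E'
# python3 go.py x y z : shift (cm, tool axes) and turn (deg) to that vertical pose with tool y along carrier x
from h import *
import sys
YAW=-0.145
def goal():
    c,s=np.cos(YAW),np.sin(YAW)
    y=np.array([c,s,0]);z=np.array([0,0,-1.]);return np.column_stack([np.cross(y,z),y,z])
t=np.array(sys.argv[1:4],float);s=observe();r=R.from_rotvec(s["tool_rot"])
print("clock",round(s["clock"],2),"pos",s["eef_pos"].round(4) if hasattr(s["eef_pos"],"round") else s["eef_pos"],"F",np.round(s["force"],1),"open",s["opening"])
print("shift cm",(r.inv().apply(t-s["eef_pos"])*100).round(2),"turn deg",np.degrees((r.inv()*R.from_matrix(goal())).as_rotvec()).round(1))
print("q",np.round(s["joint_pos"],2))
E
python3 go.py .617 .051 .15
```

```text
clock 0.6 pos [0.3529 0.4255 0.1915] F [0.9 0.8 0.5] open 0.012333467092233827
shift cm [-45.61   4.4    4.15] turn deg [-0.  0. 38.]
q [-0.72  0.31 -0.25  1.8   0.09  1.04 -0.48]
```

Emit:
move_arm --moves '[[[-4.6,0.4,0,0,0,8,-1],[-9.2,0.9,0,0,0,16,-1],[-13.8,1.3,0,0,0,24,-1],[-18.4,1.8,0,0,0,32,-1],[-23.0,2.2,0,0,0,38,-1]]]'

```text
clock: 1.1
eef_pos: [0.487, 0.2375, 0.1917]
tool_rot: [-2.376, -2.055, 0.0]
force: [0.5, 0.6, -0.4]
opening: 0.0001
gripper_force: 0.0
```

```bash
python3 go.py .617 .051 .12
```

```text
clock 1.1 pos [0.487  0.2375 0.1917] F [ 0.5  0.6 -0.4] open 6.564565991715225e-05
shift cm [-16.58  15.55   7.16] turn deg [-0.  0.  0.]
q [-0.48  0.28 -0.03  1.84  0.01  1.03 -0.66]
```

Emit:
move_arm --moves '[[[-3.3,3.1,0,0,0,0,-1],[-6.6,6.2,0.5,0,0,0,-1],[-9.9,9.3,2.5,0,0,0,-1],[-13.3,12.4,4.5,0,0,0,-1],[-16.6,15.5,6.5,0,0,0,-1]]]'

```text
clock: 1.6
eef_pos: [0.6174, 0.0517, 0.1259]
tool_rot: [-2.37, -2.062, 0.0]
force: [0.6, -0.0, 0.6]
opening: 0.0
gripper_force: 0.0
```

```bash
python3 go.py .617 .051 .067; python3 - <<'E'
from h import *
s=observe();a=cams.camera("wrist");cv2.imwrite("pics/w1.png",cv2.resize(a[:,:,::-1],None,fx=1.5,fy=1.5))
i=cams.camera_info("wrist");M=i["tool_from_camera"];r=R.from_rotvec(s["tool_rot"])
def wp(P):
    q=np.linalg.inv(M)@np.append(r.inv().apply(np.array(P)-s["eef_pos"]),1);q=q[:3]
    th=np.arctan2(np.hypot(*q[:2]),q[2]);f=i["mtx"][0,0];return i["mtx"][:2,2]+f*th*q[:2]/np.hypot(*q[:2])
for P in([.6169,.0511,.067],[.6032,-.0429,.067],[.5299,.0639,.085],[.5161,-.0301,.085],s["eef_pos"]+r.apply([0,0,.0001])):print((wp(P)*1.5).round())
E
```

```text
clock 1.6 pos [0.6174 0.0517 0.1259] F [ 0.6 -0.   0.6] open 1.5705471589754074e-05
shift cm [-0.08 -0.03  5.89] turn deg [-0.  -0.   0.3]
q [-0.18  0.48  0.07  1.7  -0.04  0.96 -0.24]
[387. 291.]
[386. 426.]
[229. 300.]
[250. 437.]
[388. 333.]
```

View pics/w1.png

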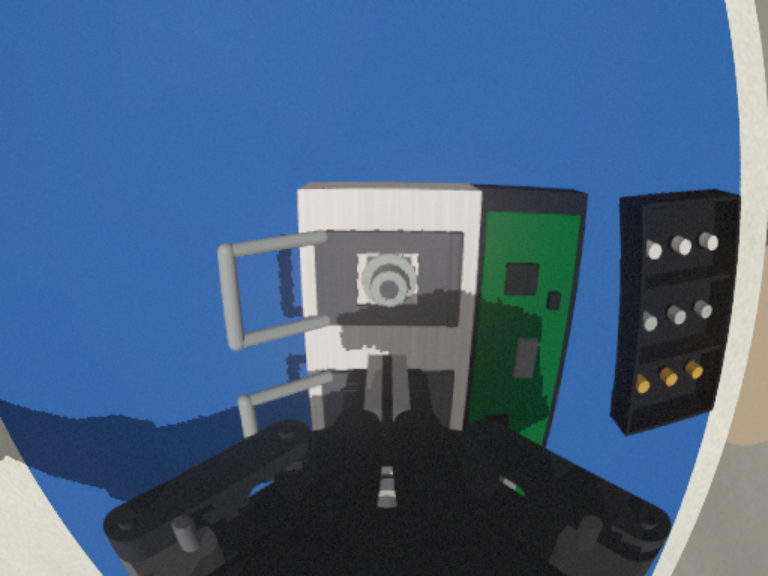

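The wrist view shows the left head at about (388,289), against a prediction of (387,291), so alignment is good. I'll descend under force watch.

Emit:
move_arm --moves '[[[0,0,2.5,0,0,0,-1],[0,0,4.5,0,0,0,-1],[0,0,5.3,0,0,0,-1],[0,0,5.5,0,0,0,-1]]]'

```text
clock: 2.05
eef_pos: [0.6155, 0.0535, 0.0705]
tool_rot: [-2.369, -2.061, 0.004]
force: [-0.1, -0.7, 1.3]
opening: -0.0002
gripper_force: 0.0
```

Emit:
move_arm --moves '[[[0,0,0.15,0,0,0,-1],[0,0,0.3,0,0,0,-1],[0,0,0.45,0,0,0,-1]]]'

```text
clock: 2.35
eef_pos: [0.6176, 0.0536, 0.0683]
tool_rot: [2.37, 2.061, 0.002]
force: [-1.0, -0.0, -0.4]
opening: -0.0003
gripper_force: 0.0
```

Emit:
move_arm --moves '[[[0,0,0.15,0,0,0,-1],[0,0,0.3,0,0,0,-1]]]'

```text
clock: 2.55
eef_pos: [0.617, 0.0534, 0.0646]
tool_rot: [2.37, 2.061, 0.001]
force: [0.3, -0.5, -0.5]
opening: 0.0003
gripper_force: 0.0
```

Emit:
move_arm --moves '[[[0,0,0.15,0,0,0,-1],[0,0,0.3,0,0,0,-1]]]'

```text
clock: 2.75
eef_pos: [0.6168, 0.0533, 0.0612]
tool_rot: [2.371, 2.061, 0.0]
force: [0.1, -0.8, 0.2]
opening: 0.0001
gripper_force: 0.0
```

Emit:
move_arm --moves '[[[0,0,0.15,0,0,0,-1],[0,0,0.3,0,0,0,-1]]]'

```text
clock: 2.95
eef_pos: [0.6168, 0.0533, 0.0581]
tool_rot: [-2.371, -2.061, 0.0]
force: [-0.8, 0.2, 0.3]
opening: -0.0001
gripper_force: 0.0
```

```bash
python3 - <<'E'
from h import *
a=cams.camera("wrist");b=cams.camera("scene")
a=cv2.resize(a[150:300,180:340],None,fx=3.5,fy=3.5)[:, :, ::-1];b=cv2.resize(b[170:250,200:280],(0,0),fx=6.5,fy=6.5,interpolation=cv2.INTER_CUBIC)[:,:,::-1]
h=525;o=np.hstack([cv2.resize(a,(400,375)),cv2.resize(b,(375,375))]);cv2.imwrite("pics/m1.png",o)
E
```

```text
(no output)
```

View pics/m1.png

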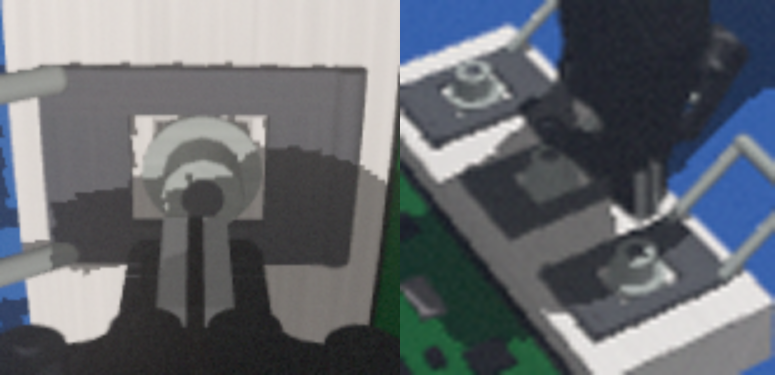

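The fingertips show at about scene pixel (253,216), with the head at (249,223). Tips and head don't coincide, so I'll triangulate the tips with both calibrated cameras.

```bash
python3 - <<'E'
from h import *
s=observe();p=np.array(s["eef_pos"]);print(p,s["force"])
i=cams.camera_info("wrist");M=i["tool_from_camera"];r=R.from_rotvec(s["tool_rot"]);iM=np.linalg.inv(M)
def wp(P):
    q=(iM@np.append(r.inv().apply(np.array(P)-p),1))[:3];th=np.arctan2(np.hypot(*q[:2]),q[2]);return i["mtx"][:2,2]+i["mtx"][0,0]*th*q[:2]/np.hypot(*q[:2])
def crop(w):return (w-[180,150])*2.5
for dz in(0,.01,.02,.03):
  for x in(0,.005,.011):
    P=p+r.apply([x,0,-dz]);print(dz,x,"scene",proj("scene",P).round(1),"wristcrop",crop(wp(P)).round())
print("head",proj("scene",[.6169,.0511,.067]),crop(wp([.6169,.0511,.067])))
# visible tip: scene(253,216), wrist crop (197,217)
from scipy.optimize import least_squares
f=lambda t:np.r_[proj("scene",p+r.apply(t))-[253,216],wp(p+r.apply(t))-[180+197/2.5,150+217/2.5]]
q=least_squares(f,[0,0,0]);print(q.x,q.fun)
E
```

```text
[0.61650923 0.05329231 0.05792225] [1.06013436 0.37902956 0.52263766]
0 0 scene [251.2 226.4] wristcrop [196. 181.]
0 0.005 scene [252.2 227.5] wristcrop [196. 163.]
0 0.011 scene [253.4 228.9] wristcrop [196. 143.]
0.01 0 scene [251.1 223.5] wristcrop [196. 197.]
0.01 0.005 scene [252.1 224.7] wristcrop [196. 179.]
0.01 0.011 scene [253.4 226. ] wristcrop [196. 158.]
0.02 0 scene [251.  220.7] wristcrop [196. 215.]
0.02 0.005 scene [252.1 221.8] wristcrop [196. 197.]
0.02 0.011 scene [253.3 223.2] wristcrop [196. 174.]
0.03 0 scene [250.9 217.8] wristcrop [196. 235.]
0.03 0.005 scene [252.  218.9] wristcrop [196. 216.]
0.03 0.011 scene [253.3 220.3] wristcrop [196. 193.]
head [250.42833049 223.40615168] [198.84078185 202.79977988]
[ 0.01248567  0.00013237 -0.04475235] [0.44547256 0.27262534 0.05734196 0.09268184]
```

Both cameras put the visible tips about 4 cm above the reported TCP, consistently with feeling no force. The head pose itself matches. I'll keep going down slowly and let the force reading decide.

Emit:
move_arm --moves '[[[0,0,0.2,0,0,0,-1],[0,0,0.4,0,0,0,-1],[0,0,0.6,0,0,0,-1]]]'

```text
clock: 3.35
eef_pos: [0.6167, 0.0533, 0.0521]
tool_rot: [-2.371, -2.061, 0.0]
force: [-0.4, 0.1, -0.0]
opening: 0.0002
gripper_force: 0.0
```

Emit:
move_arm --moves '[[[0,0,0.2,0,0,0,-1],[0,0,0.4,0,0,0,-1]]]'

```text
clock: 3.55
eef_pos: [0.6168, 0.0533, 0.0481]
tool_rot: [-2.371, -2.061, 0.0]
force: [-0.4, 1.0, 0.0]
opening: 0.0003
gripper_force: 0.0
```

```bash
python3 - <<'E'
from h import *
print(observe()["eef_pos"],observe()["force"])
a=cams.camera("wrist");b=cams.camera("scene")
a=a[150:300,180:340][:, :, ::-1];b=cv2.resize(b[170:250,200:280],(0,0),fx=6.5,fy=6.5,interpolation=cv2.INTER_CUBIC)[:,:,::-1]
o=np.hstack([cv2.resize(a,(400,375)),cv2.resize(b,(375,375))]);cv2.imwrite("pics/m2.png",o)
E
```

```text
[0.61675343 0.05329699 0.0480731 ] [-0.40101087  0.96152698  0.01538375]
```

View pics/m2.png

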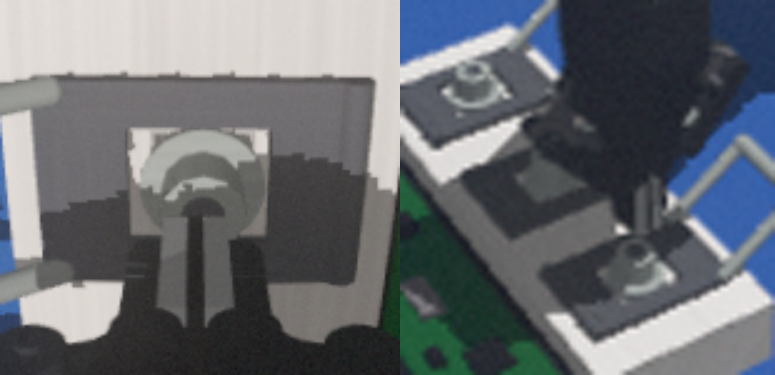

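Nothing is touched yet. Both views show the tips still about 2 cm above the head, so I'll continue.

Emit:
move_arm --moves '[[[0,0,0.2,0,0,0,-1],[0,0,0.4,0,0,0,-1],[0,0,0.6,0,0,0,-1],[0,0,0.8,0,0,0,-1]]]'

```text
clock: 4.05
eef_pos: [0.6168, 0.0533, 0.0401]
tool_rot: [-2.371, -2.061, 0.0]
force: [-0.6, -0.5, 0.1]
opening: 0.0001
gripper_force: 0.0
```

Emit:
move_arm --moves '[[[0,0,0.15,0,0,0,-1],[0,0,0.3,0,0,0,-1]]]'

```text
clock: 4.25
eef_pos: [0.6168, 0.0533, 0.0371]
tool_rot: [-2.371, -2.061, 0.0]
force: [-0.0, -0.0, -0.1]
opening: 0.0002
gripper_force: 0.0
```

Emit:
move_arm --moves '[[[0,0,0.15,0,0,0,-1],[0,0,0.3,0,0,0,-1]]]'

```text
clock: 4.45
eef_pos: [0.6168, 0.0533, 0.0342]
tool_rot: [-2.371, -2.061, -0.0]
force: [0.4, -0.8, 0.2]
opening: 0.0001
gripper_force: 0.0
```

Emit:
move_arm --moves '[[[0,0,0.15,0,0,0,-1],[0,0,0.3,0,0,0,-1]]]'

```text
clock: 4.65
eef_pos: [0.6168, 0.0533, 0.0312]
tool_rot: [-2.371, -2.061, 0.0]
force: [-0.0, 0.1, 0.3]
opening: 0.0001
gripper_force: 0.0
```

Emit:
move_arm --moves '[[[0,0,0.15,0,0,0,-1],[0,0,0.3,0,0,0,-1]]]'

```text
clock: 4.85
eef_pos: [0.6168, 0.0533, 0.0282]
tool_rot: [-2.371, -2.061, -0.0]
force: [-0.2, -0.2, -0.4]
opening: -0.0002
gripper_force: 0.0
```

Emit:
move_arm --moves '[[[0,0,0.15,0,0,0,-1],[0,0,0.3,0,0,0,-1]]]'

```text
clock: 5.05
eef_pos: [0.6169, 0.0533, 0.0255]
tool_rot: [2.371, 2.061, 0.0]
force: [-4.9, -0.8, 16.0]
opening: 0.0002
gripper_force: 7.6
```

Emit:
move_arm --moves '[[[0,0,0.15,0,0,0,-1],[0,0,0.25,0,0,0,-1]]]'

```text
clock: 5.25
eef_pos: [0.617, 0.0533, 0.0255]
tool_rot: [-2.371, -2.061, -0.0]
force: [-10.5, -1.0, 26.2]
opening: 0.0001
gripper_force: 13.5
```

There is contact at z=0.0275 and a hard stop at 0.0255, so the left bolt is sound (2 mm). The true tips sit about 39.5 mm above the reported TCP. Now the middle bolt.

Emit:
move_arm --moves '[[[0,0,-1.5,0,0,0,-1],[0,0,-3.0,0,0,0,-1],[-4.5,0,-3.0,0,0,0,-1],[-9.0,0,-3.0,0,0,0,-1],[-9.7,0,-3.0,0,0,0,-1]]]'

```text
clock: 5.75
eef_pos: [0.6027, -0.0515, 0.0538]
tool_rot: [2.376, 2.049, -0.004]
force: [0.3, -1.2, -0.5]
opening: -0.0
gripper_force: 0.0
```

```bash
python3 go.py .6032 -.0429 .0285
```

```text
clock 5.75 pos [ 0.6027 -0.0515  0.0538] F [ 0.3 -1.2 -0.5] open -3.35052530840476e-05
shift cm [ 0.87 -0.08  2.53] turn deg [ 0.1  0.3 -0.2]
q [-0.02  0.55  0.07  1.79 -0.05  0.81 -0.07]
```

Emit:
move_arm --moves '[[[0,0,0.8,0,0,0,-1],[0,0,1.6,0,0,0,-1],[0,0,1.9,0,0,0,-1]]]'

```text
clock: 6.05
eef_pos: [0.6027, -0.04, 0.0324]
tool_rot: [-2.366, -2.063, 0.001]
force: [0.2, -0.2, -1.0]
opening: -0.0003
gripper_force: 0.0
```

```bash
python3 go.py .6032 -.0429 .0285
```

```text
clock 6.05 pos [ 0.6027 -0.04    0.0324] F [ 0.2 -0.2 -1. ] open -0.00028708967045487443
shift cm [-0.28  0.09  0.39] turn deg [-0.1 -0.1  0.5]
q [-0.03  0.58  0.06  1.8  -0.05  0.77 -0.07]
```

Emit:
move_arm --moves '[[[0,0,0.15,0,0,0,-1],[0,0,0.3,0,0,0,-1],[0,0,0.4,0,0,0,-1]]]'

```text
clock: 6.35
eef_pos: [0.6034, -0.042, 0.0296]
tool_rot: [-2.369, -2.063, -0.0]
force: [0.1, 0.6, 0.1]
opening: 0.0005
gripper_force: 0.0
```

Emit:
move_arm --moves '[[[0,0,0.15,0,0,0,-1],[0,0,0.3,0,0,0,-1]]]'

```text
clock: 6.55
eef_pos: [0.6036, -0.0426, 0.0269]
tool_rot: [2.37, 2.061, 0.001]
force: [-0.5, 1.1, 1.6]
opening: -0.0002
gripper_force: 0.7
```

Emit:
move_arm --moves '[[[0,0,0.15,0,0,0,-1],[0,0,0.3,0,0,0,-1]]]'

```text
clock: 6.75
eef_pos: [0.6037, -0.0426, 0.0255]
tool_rot: [-2.371, -2.061, -0.001]
force: [-8.5, 2.2, 23.0]
opening: 0.0003
gripper_force: 11.8
```

Emit:
move_arm --moves '[[[0,0,0.1,0,0,0,-1],[0,0,0.2,0,0,0,-1]]]'

```text
clock: 6.95
eef_pos: [0.6037, -0.0426, 0.0254]
tool_rot: [-2.371, -2.061, -0.001]
force: [-12.0, 1.2, 33.7]
opening: 0.0002
gripper_force: 17.1
```

The middle bolt also stops at 2 mm, so it is sound and the right one should be loose. I still have to tap it.

Emit:
move_arm --moves '[[[0,0,-1.5,0,0,0,-1],[0,0,-3.0,0,0,0,-1],[-3.2,0,-3.0,0,0,0,-1],[-6.4,0,-3.0,0,0,0,-1],[-9.5,0,-3.0,0,0,0,-1]]]'

```text
clock: 7.45
eef_pos: [0.5904, -0.138, 0.0526]
tool_rot: [2.369, 2.062, 0.001]
force: [-0.1, 0.1, 0.2]
opening: 0.0
gripper_force: 0.0
```

Emit:
move_arm --moves '[[[0,0,0.5,0,0,0,-1],[0,0,1.2,0,0,0,-1],[0,0,1.8,0,0,0,-1],[0,0,2.0,0,0,0,-1]]]'

```text
clock: 7.85
eef_pos: [0.5897, -0.1348, 0.0307]
tool_rot: [-2.367, -2.063, 0.001]
force: [0.1, -0.1, 0.6]
opening: -0.0003
gripper_force: 0.0
```

```bash
python3 go.py .5895 -.1369 .0275
```

```text
clock 7.85 pos [ 0.5897 -0.1348  0.0307] F [ 0.1 -0.1  0.6] open -0.0003272494116093654
shift cm [-0.21  0.01  0.32] turn deg [-0.1 -0.1  0.5]
q [ 0.12  0.58  0.07  1.79 -0.06  0.77  0.09]
```

Emit:
move_arm --moves '[[[0,0,0.15,0,0,0,-1],[0,0,0.3,0,0,0,-1],[0,0,0.45,0,0,0,-1],[0,0,0.6,0,0,0,-1]]]'

```text
clock: 8.25
eef_pos: [0.5904, -0.1363, 0.026]
tool_rot: [-2.37, -2.062, -0.001]
force: [-0.6, 0.3, 2.0]
opening: -0.0003
gripper_force: 0.7
```

Emit:
move_arm --moves '[[[0,0,0.15,0,0,0,-1],[0,0,0.3,0,0,0,-1]]]'

```text
clock: 8.45
eef_pos: [0.5904, -0.1365, 0.0229]
tool_rot: [2.37, 2.062, 0.001]
force: [0.1, 1.7, 1.0]
opening: -0.0
gripper_force: 0.7
```

Emit:
move_arm --moves '[[[0,0,0.15,0,0,0,-1],[0,0,0.3,0,0,0,-1],[0,0,0.4,0,0,0,-1]]]'

```text
clock: 8.75
eef_pos: [0.5904, -0.1369, 0.0187]
tool_rot: [2.37, 2.061, 0.0]
force: [0.0, 0.8, 1.6]
opening: 0.0003
gripper_force: 0.7
```

Emit:
move_arm --moves '[[[0,0,0.15,0,0,0,-1],[0,0,0.3,0,0,0,-1]]]'

```text
clock: 8.95
eef_pos: [0.5905, -0.1369, 0.0175]
tool_rot: [2.371, 2.061, 0.001]
force: [-6.8, 3.1, 25.4]
opening: 0.0003
gripper_force: 12.4
```

The right bolt sank the full 10 mm, so it's the loose one, and all three have been tapped. I'll raise and go above the right bail.

Emit:
move_arm --moves '[[[0,0,-3.0,0,0,0,-1],[0,0,-7.0,0,0,0,-1],[0,-3.0,-9.0,0,0,0,-0.5],[0,-6.0,-9.0,0,0,0,0],[0,-8.8,-9.0,0,0,0,0]]]'

```text
clock: 9.45
eef_pos: [0.5021, -0.1251, 0.1065]
tool_rot: [2.37, 2.06, 0.001]
force: [-1.1, 0.5, -0.4]
opening: 0.0422
gripper_force: 0.0
```

Emit:
move_arm --moves '[[[0,0,0,0,0,0,0],[0,0,0,0,0,0,0],[0,0,0,0,0,0,0],[0,0,0,0,0,0,0]]]'

```text
clock: 9.85
eef_pos: [0.504, -0.1248, 0.1057]
tool_rot: [2.37, 2.061, 0.0]
force: [0.6, -0.2, 0.8]
opening: 0.0425
gripper_force: 0.0
```

```bash
python3 go.py .5024 -.1241 .0265;python3 - <<'E'
from h import *
s=observe();p=np.array(s["eef_pos"]);i=cams.camera_info("wrist");r=R.from_rotvec(s["tool_rot"]);iM=np.linalg.inv(i["tool_from_camera"])
def wp(P):
    q=(iM@np.append(r.inv().apply(np.array(P)-p),1))[:3];th=np.arctan2(np.hypot(*q[:2]),q[2]);return i["mtx"][:2,2]+i["mtx"][0,0]*th*q[:2]/np.hypot(*q[:2])
y=np.array([.1446,.9895,0])
for P in([.5024,-.1241,.085],np.array([.5024,-.1241,.085])+.023*y,np.array([.5024,-.1241,.085])-.023*y,[.5895,-.1369,.057]):print((wp(P)*1.5).round())
cv2.imwrite("pics/w2.png",cv2.resize(cams.camera("wrist")[:,:,::-1],None,fx=1.5,fy=1.5))
E
```

```text
clock 9.85 pos [ 0.504  -0.1248  0.1057] F [ 0.6 -0.2  0.8] open 0.042521787157649975
shift cm [ 0.05 -0.17  7.92] turn deg [0.  0.  0.3]
q [ 0.12  0.35  0.09  1.97 -0.04  0.83  0.09]
[384. 314.]
[384. 269.]
[384. 356.]
[539. 295.]
```

View pics/w2.png

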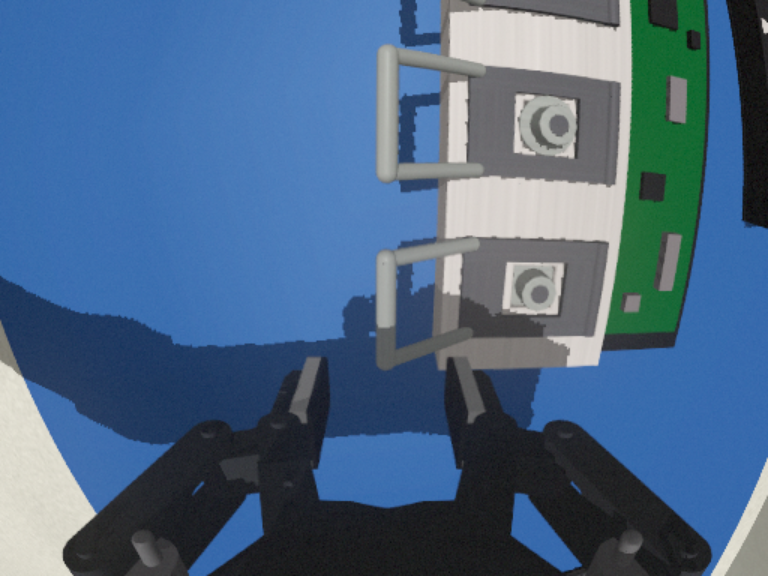

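The bar spans (386,255) to (386,365) and is centred between the pads (columns 325 and 450). The right head is visibly lower. Descending to grasp.

Emit:
move_arm --moves '[[[0,0,2.5,0,0,0,0],[0,0,4.5,0,0,0,0],[0,-0.1,6.0,0,0,0,0],[0,-0.1,7.2,0,0,0,0],[0,-0.1,7.9,0,0,0,0]]]'

```text
clock: 10.4
eef_pos: [0.5018, -0.1244, 0.0256]
tool_rot: [-2.37, -2.061, 0.001]
force: [-0.2, 0.4, 0.8]
opening: 0.0427
gripper_force: 0.0
```

Emit:
move_arm --moves '[[[0,0,0,0,0,0,0],[0,0,0,0,0,0,-1],[0,0,0,0,0,0,-1],[0,0,0,0,0,0,-1],[0,0,0,0,0,0,-1]]]'

```text
clock: 10.9
eef_pos: [0.5036, -0.1248, 0.0277]
tool_rot: [2.369, 2.06, 0.003]
force: [2.5, 0.2, 1.4]
opening: 0.0075
gripper_force: 58.5
```

Emit:
move_arm --moves '[[[0,0,0,0,0,0,-1],[0,0,0,0,0,0,-1],[0,0,0,0,0,0,-1]]]'

```text
clock: 11.2
eef_pos: [0.5035, -0.1248, 0.0275]
tool_rot: [2.369, 2.06, 0.003]
force: [5.5, -0.8, 1.9]
opening: 0.008
gripper_force: 58.7
```

Gripped (58 N at 8 mm opening). Now I'll lift along the arc about the hinge with the tool kept vertical.

Emit:
move_arm --moves '[[[0,0.1,-0.4,0,0,0,-1],[0,0.25,-0.8,0,0,0,-1],[0,0.4,-1.2,0,0,0,-1],[0,0.55,-1.55,0,0,0,-1],[0,0.75,-1.95,0,0,0,-1]]]'

```text
clock: 11.7
eef_pos: [0.5096, -0.1257, 0.0456]
tool_rot: [2.371, 2.061, -0.0]
force: [5.8, -1.5, -5.3]
opening: 0.0073
gripper_force: 58.3
```

Emit:
move_arm --moves '[[[0,0.15,-0.4,0,0,0,-1],[0,0.35,-0.75,0,0,0,-1],[0,0.55,-1.1,0,0,0,-1],[0,0.8,-1.45,0,0,0,-1],[0,1.0,-1.8,0,0,0,-1]]]'

```text
clock: 12.2
eef_pos: [0.5182, -0.1269, 0.063]
tool_rot: [-2.37, -2.06, 0.003]
force: [5.2, -1.6, -7.4]
opening: 0.0077
gripper_force: 58.3
```

Emit:
move_arm --moves '[[[0,0.25,-0.35,0,0,0,-1],[0,0.5,-0.65,0,0,0,-1],[0,0.75,-1.0,0,0,0,-1],[0,1.05,-1.3,0,0,0,-1],[0,1.3,-1.6,0,0,0,-1]]]'

```text
clock: 12.7
eef_pos: [0.5302, -0.1286, 0.08]
tool_rot: [-2.369, -2.059, 0.004]
force: [-3.3, -1.4, -3.2]
opening: 0.0078
gripper_force: 58.4
```

Emit:
move_arm --moves '[[[0,0.3,-0.3,0,0,0,-1],[0,0.6,-0.6,0,0,0,-1],[0,0.9,-0.9,0,0,0,-1],[0,1.25,-1.15,0,0,0,-1],[0,1.55,-1.4,0,0,0,-1]]]'

```text
clock: 13.2
eef_pos: [0.5439, -0.1307, 0.0943]
tool_rot: [-2.367, -2.057, 0.007]
force: [-10.3, 0.2, 4.3]
opening: 0.0078
gripper_force: 58.5
```

Emit:
move_arm --moves '[[[0,0.35,-0.25,0,0,0,-1],[0,0.7,-0.5,0,0,0,-1],[0,1.1,-0.75,0,0,0,-1],[0,1.4,-0.95,0,0,0,-1],[0,1.75,-1.15,0,0,0,-1]]]'

```text
clock: 13.7
eef_pos: [0.5598, -0.133, 0.1066]
tool_rot: [-2.366, -2.056, 0.01]
force: [-16.8, 1.9, 13.8]
opening: 0.0078
gripper_force: 59.0
```

The cover follows at about 42°. The force shows a slight inward bias, so I'll ease outward and open a bit more.

Emit:
move_arm --moves '[[[0,0.0,-0.2,0,0,0,-1],[0,0.1,-0.35,0,0,0,-1],[0,0.2,-0.4,0,0,0,-1],[0,0.2,-0.4,0,0,0,-1]]]'

```text
clock: 14.1
eef_pos: [0.5651, -0.1338, 0.1103]
tool_rot: [-2.369, -2.059, 0.004]
force: [-7.8, -0.2, 3.0]
opening: 0.0075
gripper_force: 59.0
```

```bash
python3 - <<'E'
from h import *
s=observe();print(s["eef_pos"],s["force"],s["gripper_force"],s["clock"])
c=np.array([.5895,-.1369,0]);ex=np.array([.9895,-.1445,0])
for a in(35,40,45,50):
    ph=np.radians(16.1+a);P=c+ex*(.04-.1332*np.cos(ph))+[0,0,.048+.1332*np.sin(ph)]
    print(a,P.round(3),proj("scene",P).round(1),"crop",((proj("scene",P)-[170,140])*5.7).round())
b=cams.camera("scene")[140:240,170:300];cv2.imwrite("pics/s3.png",cv2.resize(b[:,:,::-1],None,fx=5.7,fy=5.7,interpolation=cv2.INTER_CUBIC))
E
```

```text
[ 0.56513847 -0.13384758  0.11028025] [-7.80396165 -0.23845318  2.97124975] 59.02503848075867 14.1
35 [ 0.546 -0.131  0.152] [227.4 155.7] crop [327.  89.]
40 [ 0.556 -0.132  0.159] [224.3 154.6] crop [309.  83.]
45 [ 0.565 -0.133  0.165] [221.  153.9] crop [291.  79.]
50 [ 0.576 -0.135  0.17 ] [217.5 153.5] crop [271.  77.]
```

View pics/s3.png

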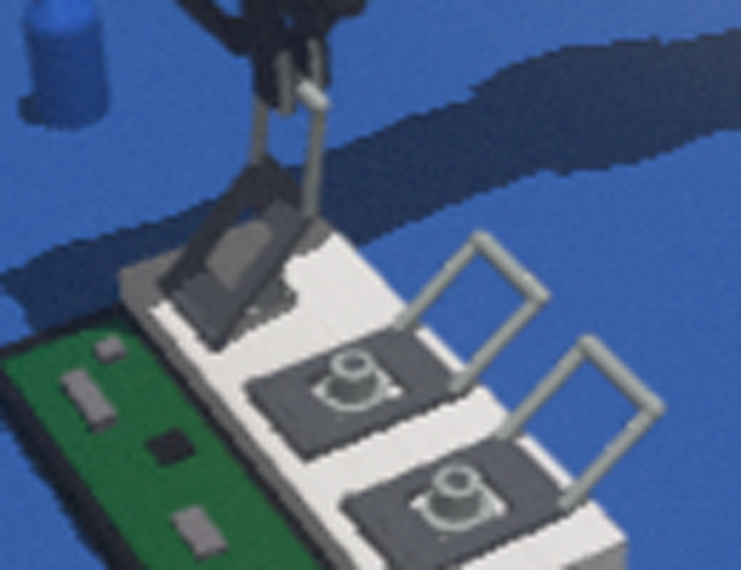

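The picture shows the right cover raised, with its bar near (292,84) against (291,79) predicted for 45°. The bail is held, and the other covers, bottle and heads are in place. A short settle, then hand-in.

Emit:
move_arm --moves '[[[0,0,0,0,0,0,-1],[0,0,0,0,0,0,-1],[0,0,0,0,0,0,-1],[0,0,0,0,0,0,-1]]]'

```text
clock: 14.55
eef_pos: [0.5651, -0.1338, 0.1103]
tool_rot: [-2.369, -2.06, 0.003]
force: [-7.3, 0.3, 2.3]
opening: 0.0076
gripper_force: 59.0
```

```bash
python3 -c "
from bench import observe,workorder
s=observe();print(s['eef_pos'],s['force'],s['gripper_force'])
print(workorder.hand_in())"
```

```text
[ 0.56513283 -0.13378552  0.11026861] [-7.31805267  0.31283988  2.27280864] 59.02055382728577
the job is handed in; nothing more can be done
None
```

I tapped all three bolts: the right one is loose (it sank 10 mm; the left and middle stopped at 2 mm), and I handed the job in with its bail still gripped and that cover held open at about 45°.

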